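# Lid on the snack box and latch swung over

### The job

The green snack box on the pulled-out shelf is packed: close it up. Put its own lid (the big rectangular one, not the small one) on squarely so that it sits fully down on the rim all round, then swing the box's latch in over the lid as far as it goes, and let go.

Things in the scene. Friction and masses are not known exactly. Their poses are not given: they have to be found in the camera images.
- snackbox: Open green plastic box of biscuits, 110 (x) by 150 (y) by 50 mm high, walls 4 mm; fixed in place. Origin: centre of its underside, z up, on the shelf, whose top is 18 mm above the work surface. Its -x side, which carries the latch, faces the robot within 20 degrees. With the lid seated the lid's origin is 42 mm above the box's.
- lid: Loose green lid, 120 g: plate 128 (x) by 168 (y) by 6 mm, under it a plug 86 by 126 by 8 mm (8 mm play each way in the box mouth), on top a central grip bar 16 (x) by 60 (y) by 30 mm high. Origin: centre of the plug's underside, z up; plate top at 14, bar top at 44 mm. Lies plug down left or right of the box; fits either way round. The similar lid with a 78 by 94 mm plate is not it.
- latch (a joint): Angle of the grey swing latch about an upright pivot 83 mm to -x and 35 mm to +y of the box's origin. 0 = shut (stop): arm points to the box's +x, over the lid. Grows anticlockwise from above; starts at 1.6 to 1.9, arm towards the box's +y, clear of the lid; stop at 2.1. Friction (1.3 N at knob) holds it. Arm 16 mm wide, 8 thick, underside 60 mm above the box's underside, 4 mm over a seated lid.
- latch_knob (a point): Centre of the top of the latch's upright round knob, 16 mm in diameter, standing 32 mm above the arm, 48 mm from the pivot; top 100 mm above the box's underside. Turns with the latch.

How it is judged (in metres and radians):
On the way, in this order (a step that is already met when the one before it is completed fails the run):
1. the big lid is seated on the box, down on the rim (horizontal distance between lid and snackbox below 0.015 m and z of lid in the frame of snackbox between 0.038 and 0.0455 m and angle between lid's own z axis and vertical below 0.06 rad), for 0.2 s.
2. the latch is swung in over the lid (value of joint latch below 0.18 rad), for 0.2 s.
At the end, for the whole second after the job is handed in: The big lid lies at rest, level (within 3 degrees) and down on the box's rim (within 3.5 mm), centred within 15 mm and square within 15 degrees, and the latch is within 10 degrees of fully shut over it (all of step 1 and angle between the x axis of lid and the x axis of snackbox, either way round below 0.26 rad and value of joint latch below 0.18 rad and linear speed of lid below 0.02 m/s); the robot touches nothing.
It also fails if it takes over 51 s, if anything falls off the work surface, if the arm or the gripper's body presses on something with over 40 N, if the wrist force passes 120 N, or if a joint passes its speed limit or range.

### The arm

A 6-joint arm with a two-finger parallel gripper is mounted at the origin on the work surface. World frame = base frame: x ahead of the robot, y to its left, z up, the work surface at z = 0. Lengths are in mm, angles in degrees, forces in N, time in s.
With the tool pointing down it reaches from about 350 to 850 mm from the base axis. Payload 8.1 kg.
Tool frame: the origin (TCP) lies at the very end of the fingers, on their centre line; the grasp point (between the pads) lies 19 mm behind it (r.grip_point_offset is the distance from the TCP to the grasp point, in mm); z points along the fingers, y is the line along which they close (so a half turn about z gives the same grasp; the last joint's range is limited). The gripper opens to 85 mm and grips with 20 to 120 N. Pads are 22 mm wide; open, the fingers measure 114 mm over their backs; the gripper's body (76 mm by 85 mm) begins 54 mm behind the grasp point. The pads swing forward as they close: fully open they stand 13 mm farther back than shut.
Start: joints at [64.32, 7.471, 85.268, -0, 87.261, -4.893], TCP at [212.915, 560.957, 231.292] pointing down, gripper open.
Joint ranges: [-169.43, 169.43], [-51.17, 129.36], [1.28, 143.12], [-76.62, 256.62], [0, 156.53], [-152.29, 152.29]. Speed limits (degrees/s): [136.94, 136.94, 159.86, 180, 180, 180].

### API

Orientations are given as [roll, pitch, yaw] about the fixed x, y, z axes, in that order (R = Rz(yaw) Ry(pitch) Rx(roll)).
In Python, from bench import status, eyes, r gives the robot as it stands.
- The arm moves only by the shell command python3 -m handwheel 'ROWS' [FORCE]. ROWS is a JSON object whose one key "series" holds a list that holds one entry, the list of rows, each a list of 7 numbers: the shift along the tool's x, y, z in cm, then the turn, a rotation vector about the tool's x, y, z in rad, then the opening, from 0 (shut) to 1 (fully open). In form: {"series": [[[tx, ty, tz, rx, ry, rz, claw], ...]]}. A call has 1 to 12 rows; each row is the pose to reach, as a shift and turn from the pose commanded when the call began, along the tool's axes at that moment; what a row does not reach only later rows make up. A row lasts 1/8 s, in which the tool goes at most 62.5 mm and 10.7 degrees, less where a joint would pass 70% of its speed; a pose out of reach is approached as far as the arm can. A call with a gripper value outside its range is refused whole. The fingers move at their own pace and stop on an object; FORCE is the grip in N (left out, the last holds). Time passes only in rows, so rows that repeat a pose let the fingers close. It gives the time, the measured TCP pose, the force, the opening and the grip force at its end, in the units of the state.
- status.sense(): the state, without advancing time (a new reading comes with each control period).
- eyes.snapshot(name): name is "scene" or "side" or "wrist"; returns a dict with "img" (384x512x3 uint8, red, green, blue), "mtx" (3x3 intrinsics, pixels), "R" (3x3) and "t" (3): a world point X has camera coordinates R X + t. Camera axes: x right, y down, z forward; pixel columns grow to the right and rows downward; lengths in mm; the calibration is good to about 2 mm. The wrist camera is an equidistant fisheye: a pixel r from the principal point sees the ray r / f radians off the axis. A picture is of the moment at which its call begins. There is no depth.
- r.hand_in(): hands the job in; it is judged then, once.
The state is a dict: "time": time; "joint_pos": joint angles; "qd": joint speeds; "joint_efforts": joint torques, N m; "tool_pos": TCP position; "tcp_rot": TCP orientation; "ft_force": force on the tool from outside, world axes, zero at the start; "wrist_torque": the same for the moment, N m; "finger_gap": finger opening in mm; "grip_force": force on a finger pad.
Only numpy, scipy, OpenCV 4.12 (cv2) and the standard library are available. Lean on these libraries where they do the work, as an engineer would, in place of code of your own. Each camera call takes 0.05 s, during which the arm holds its last target. There are 200 camera calls.

## Working session

There is one attempt and no reset: what is moved stays moved. The work goes in short steps, Python scripts to look and compute and a shell command to move; the robot and the scene stay as the last step left them, time stands still between calls to the robot, and variables do not carry over. Pictures are saved under pics/ and viewed, at most 10 in all, crops included, and the job is handed in when it is done.

```bash
mkdir -p pics; cat > h.py <<'E'
import numpy as np, cv2
from bench import status, eyes, r
def snap(n):
    s=eyes.snapshot(n); return s
def save(im,p): cv2.imwrite(p,cv2.cvtColor(im,cv2.COLOR_RGB2BGR))
def ray(s,uv,fish=False):
    K=np.array(s["mtx"]);R=np.array(s["R"]);t=np.array(s["t"])
    x=(uv[0]-K[0,2])/K[0,0];y=(uv[1]-K[1,2])/K[1,1]
    if fish:
        th=np.hypot(x,y);d=np.array([x*np.sin(th)/th,y*np.sin(th)/th,np.cos(th)])
    else: d=np.array([x,y,1.])
    d=R.T@d
    return -R.T@t,d/np.linalg.norm(d)
def plane(s,uv,z,fish=False):
    o,d=ray(s,uv,fish);return o+d*(z-o[2])/d[2]
def tri(*rays):
    A=np.zeros((3,3));b=np.zeros(3)
    for o,d in rays:
        P=np.eye(3)-np.outer(d,d);A+=P;b+=P@o
    X=np.linalg.solve(A,b)
    return X,[np.linalg.norm((np.eye(3)-np.outer(d,d))@(X-o)) for o,d in rays]
E
python3 - <<'E'
from h import *
a=snap("scene");b=snap("side");c=snap("wrist")
import pickle;pickle.dump((a,b,c),open("s0.pkl","wb"))
for n,s in zip("abc",(a,b,c)):
    R=np.array(s["R"]);print(n,(-R.T@np.array(s["t"])).round(),R[2].round(2),np.array(s["mtx"])[0,0])
    save(cv2.resize(s["img"],(768,576),interpolation=cv2.INTER_CUBIC),f"pics/{n}0.png")
st=status.sense();print(st["tool_pos"],st["tcp_rot"],st["time"])
E
```

```text
a [869. 412. 849.] [-0.36 -0.44 -0.82] 397.4207827322708
b [ 278. -761.  950.] [ 0.21  0.67 -0.71] 466.8517677581211
c [144. 586. 372.] [ 0.27 -0.1  -0.96] 297.3186396354542
[212.73589497 560.57357347 230.50111635] [-1.79919453e+02 -6.20660528e-03  1.59212836e+02] 0.15
```

View pics/a0.png

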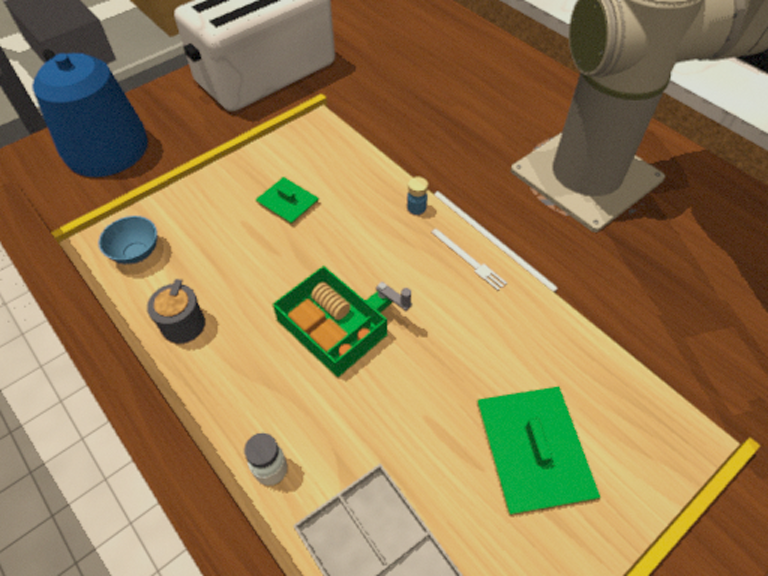

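View pics/b0.png

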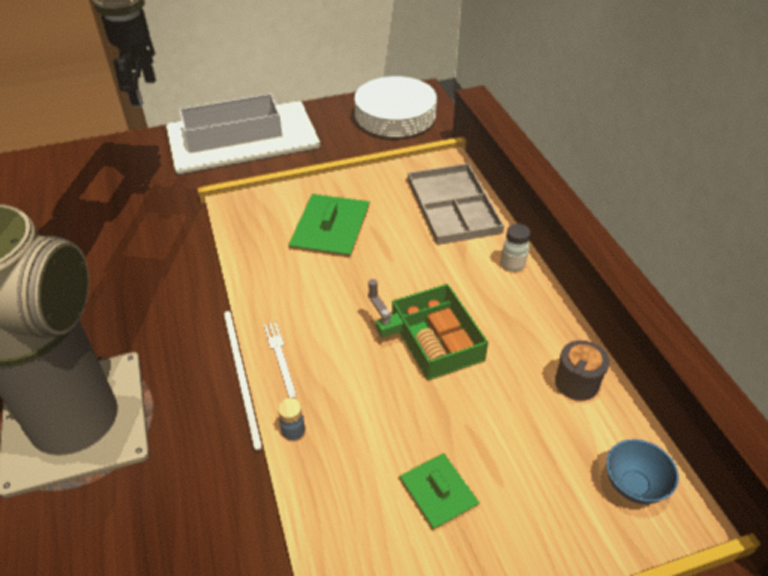

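View pics/c0.png

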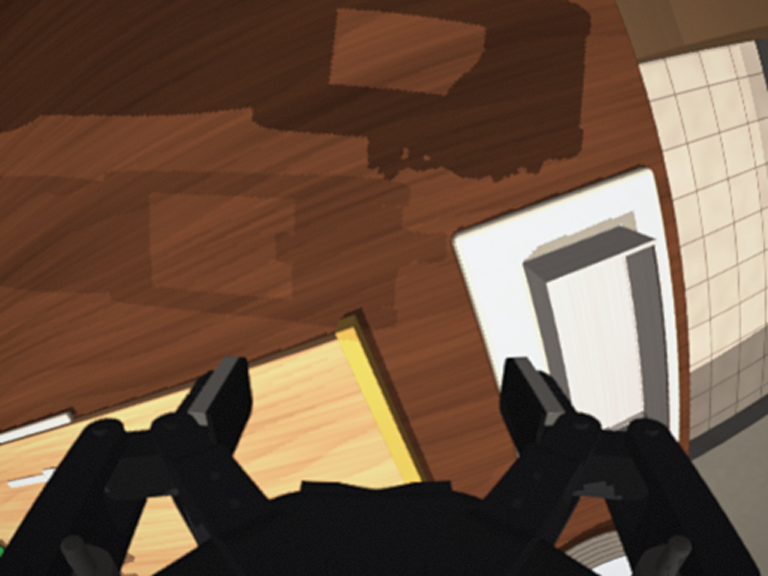

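The scene view shows the box around (330,320), its latch knob at (405,298) and the big lid at (538,450). The side view shows them at (440,330), (373,287) and (330,224), all in 1.5x pixels. Next I'll enlarge the box and lid.

```bash
python3 - <<'E'
from h import *
import pickle;a,b,c=pickle.load(open("s0.pkl","rb"))
def crop(s,x,y,w,h,W=400,H=300): return cv2.resize(s["img"][y:y+h,x:x+w],(W,H),interpolation=cv2.INTER_CUBIC)
top=np.hstack([crop(a,170,165,120,90),crop(b,230,175,120,90)])
bot=np.hstack([crop(a,300,250,120,90),crop(b,160,120,120,90)])
save(np.vstack([top,bot]),"pics/crops.png")
for s in(a,b):
    hsv=cv2.cvtColor(s["img"],cv2.COLOR_RGB2HSV)
    m=cv2.inRange(hsv,(45,110,30),(80,255,255))
    cs,_=cv2.findContours(m,cv2.RETR_EXTERNAL,cv2.CHAIN_APPROX_NONE)
    for k in cs:
        if cv2.contourArea(k)<200: continue
        h=cv2.convexHull(k)
        print(cv2.contourArea(k),cv2.approxPolyDP(h,3,True).reshape(-1,2).tolist())
E
```

```text
4465.5 [[372, 258], [399, 331], [340, 342], [319, 266]]
3153.5 [[260, 201], [257, 223], [226, 250], [185, 213], [182, 203], [215, 177]]
633.5 [[188, 118], [211, 131], [194, 148], [171, 133]]
1318.0 [[296, 303], [318, 335], [289, 351], [267, 317]]
1095.0 [[298, 190], [324, 228], [322, 239], [286, 251], [251, 214], [263, 200]]
1374.5 [[208, 130], [245, 135], [232, 169], [193, 163]]
```

View pics/crops.png

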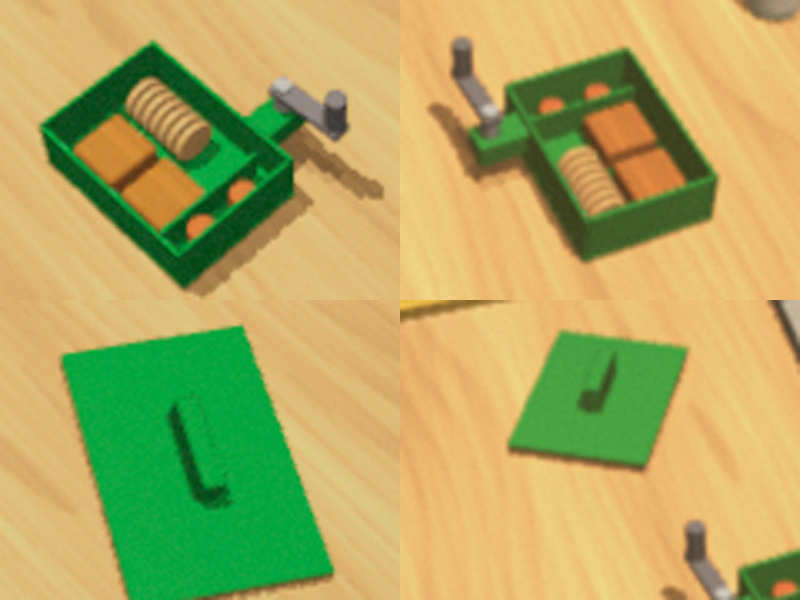

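The crops show the box's rim corners, the knob (scene crop at (337,97), side crop at (462,43)) and the lid's plate corners clearly. I'll triangulate these next.

```bash
python3 - <<'E'
from h import *
import pickle;a,b,c=pickle.load(open("s0.pkl","rb"))
def A(p,o): return ((p[0]+.5)/3.3333-.5+o[0],(p[1]+.5)/3.3333-.5+o[1])
def T(pa,oa,pb,ob): return tri(ray(a,A(pa,oa)),ray(b,A(pb,ob)))
o=((170,165),(230,175))
box=[T(p,o[0],q,o[1]) for p,q in [((153,42),(186,225)),((42,127),(317,180)),((183,250),(228,50)),((292,163),(106,87))]] # -x-y,+x-y,+x+y,-x+y
for X,e in box: print("rim",X.round(1),np.round(e[0],1))
def frame(P):
    P=np.array(P);cc=P.mean(0);x=P[1]+P[2]-P[0]-P[3];y=P[2]+P[3]-P[0]-P[1]
    print("centre",cc.round(1),"size",(np.linalg.norm(x)/2).round(1),(np.linalg.norm(y)/2).round(1),"yaw x",np.degrees(np.arctan2(x[1],x[0])),"yaw y-90",np.degrees(np.arctan2(-y[0],y[1])))
frame([x for x,_ in box])
print("knob",*T((337,97),o[0],(62,43),o[1]));print("pivot",*T((282,87),o[0],(90,113),o[1]))
S=lambda p,q:tri(ray(a,p),ray(b,q))
lid=[S((372.3,257.7),(193,163.5)),S((319,266.3),(233,168.6)),S((339.8,341),(246,134.6)),S((399.3,331),(208,129.7))]
for X,e in lid: print("lid",X.round(1),np.round(e[0],1))
frame([x for x,_ in lid])
E
```

```text
rim [ 562.8 -112.8   62.4] 0.0
rim [ 669.6 -103.2   62.3] 0.5
rim [654.9  41.6  65.7] 1.8
rim [552.   35.5  62.5] 0.2
centre [609.8 -34.7  63.2] size 105.1 147.1 yaw x 4.280459513001148 yaw y-90 4.965669137663444
knob [517.66015895  40.92965973 117.11038047] [np.float64(0.4276397940201089), np.float64(0.42763979402005375)]
pivot [525.27820768  -6.60237625  84.88013513] [np.float64(0.5146860741067767), np.float64(0.5146860741068311)]
lid [417.3 275.5  28. ] 2.0
lid [523.8 213.9  29.6] 0.8
lid [607.  354.5  28.5] 1.1
lid [499.7 418.2  27.5] 0.9
centre [512.  315.5  28.4] size 123.9 164.0 yaw x -30.38969931363451 yaw y-90 -30.289536416689426
```

```bash
cat >> h.py <<'E'
from scipy.spatial.transform import Rotation as Ro
def go(x,y,z,yaw,s=None):
    "tool-frame shift (cm) and turn (rad) from the present pose to a tool-down pose"
    s=s or status.sense()
    R0=Ro.from_euler("xyz",s["tcp_rot"],degrees=True)
    d=R0.inv().apply(np.array([x,y,z])-s["tool_pos"])/10
    w=(R0.inv()*Ro.from_euler("xyz",[180,0,yaw],degrees=True)).as_rotvec()
    print("go",d.round(2),w.round(3),"t",s["time"])
E
python3 -c "
from h import *
go(512,315.5,200,59.7)"
```

```text
go [-36.68 -12.29   3.06] [-1.000e-03  1.000e-03  1.737e+00] t 0.15
```

```bash
python3 -m handwheel '{"series": [[[-3,-1,0.3,0,0,0.15,1],[-7,-2.3,0.6,0,0,0.33,1],[-11,-3.7,0.9,0,0,0.51,1],[-15,-5,1.2,0,0,0.69,1],[-19,-6.4,1.5,0,0,0.87,1],[-23,-7.7,1.9,0,0,1.05,1],[-27,-9,2.2,0,0,1.23,1],[-31,-10.4,2.5,0,0,1.41,1],[-34,-11.4,2.8,0,0,1.59,1],[-36.7,-12.3,3.1,0,0,1.737,1],[-36.7,-12.3,3.1,0,0,1.737,1],[-36.7,-12.3,3.1,0,0,1.737,1]]]}'
python3 - <<'E'
from h import *
import pickle
s=snap("wrist");pickle.dump(s,open("w1.pkl","wb"))
save(cv2.resize(s["img"],(768,576),interpolation=cv2.INTER_CUBIC),"pics/w1.png")
E
```

```text
time: 1.65
tool_pos: [511.9, 316.0, 200.0]
tcp_rot: [-180.0, 0.0, 59.8]
ft_force: [0.4, 0.5, -0.2]
finger_gap: 85.4
grip_force: 0.0
```

View pics/w1.png

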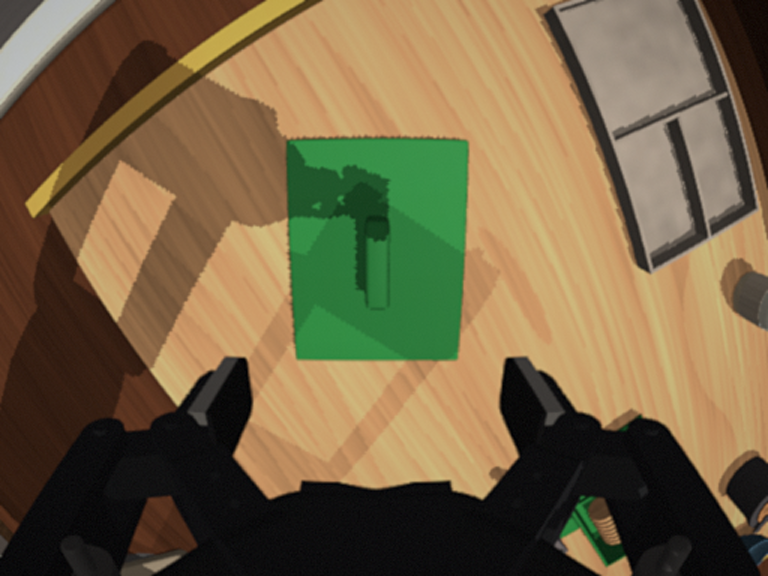

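The wrist view shows the plate corners at (287,141), (468,141), (458,359) and (296,359). The bar's top face runs from about (377,238) to (377,309). Next I'll fuse the three views.

```bash
python3 - <<'E'
from h import *
import pickle;a,b,c=pickle.load(open("s0.pkl","rb"));w=pickle.load(open("w1.pkl","rb"))
W=lambda u,v:ray(w,((u+.5)/1.5-.5,(v+.5)/1.5-.5),True)
ids=[((372.3,257.7),(193,163.5),(296,359)),((319,266.3),(233,168.6),(458,359)),((339.8,341),(246,134.6),(468,141)),((399.3,331),(208,129.7),(287,140))]
P=[]
for p,q,k in ids:
    for n,rs in(("all",(ray(a,p),ray(b,q),W(*k))),("aw",(ray(a,p),W(*k))),("bw",(ray(b,q),W(*k)))):
        X,e=tri(*rs);print(n,X.round(1),np.round(e,1),end=" ")
    print()
def pl(k,z): o,d=W(*k);return o+d*(z-o[2])/d[2]
for z in(28,32,36):
    P=np.array([pl(k,z) for *_,k in ids]);cc=P.mean(0);x=P[1]+P[2]-P[0]-P[3];y=P[2]+P[3]-P[0]-P[1]
    print(z,cc.round(1),np.linalg.norm(x)/2,np.linalg.norm(y)/2,np.degrees(np.arctan2(x[1],x[0])),np.degrees(np.arctan2(-y[0],y[1])))
q=[(365.5,238),(388,238),(389,309),(366,309)]
B=np.array([pl(k,62) for k in q]);print("bar",B.mean(0).round(1),[np.linalg.norm(B[i]-B[i-1]).round(1) for i in range(4)],status.sense()["tool_pos"])
E
```

```text
all [417.  274.5  29.1] [2.2 2.2 1.5] aw [421.7 277.9  41. ] [0.9 0.9] bw [417.4 273.1  29.5] [1.4 1.4] 
all [524.9 212.5  31.6] [2.4 1.2 2.6] aw [527.9 216.8  42.4] [0.6 0.6] bw [525.3 210.8  31.8] [1.5 1.5] 
all [607.9 353.9  29.5] [1.9 1.  1.8] aw [608.4 354.7  36.3] [0.8 0.8] bw [608.8 353.5  28.7] [1. 1.] 
all [499.9 417.9  27.6] [1.2 0.6 0.6] aw [500.6 417.9  30.7] [0.7 0.7] bw [500.4 417.6  27.3] [0. 0.] 
28 [513.1 313.   28. ] 127.69877387813766 167.47017427191147 -30.273366625156154 -30.221469869650488
32 [513.5 313.9  32. ] 126.0707886024291 165.33515786137653 -30.273366625156168 -30.221469869650484
36 [514.  314.7  36. ] 124.44280332672055 163.2001414508416 -30.273366625156168 -30.221469869650488
bar [510.7 309.3  62. ] [np.float64(48.2), np.float64(14.4), np.float64(48.2), np.float64(15.4)] [511.72322724 316.29494236 200.20112666]
```

Bar length at z=62 fits the full dark-to-light strip (217 to 309), which puts the lid centre at about (513.5,314.3) and confirms the heights. I'll descend and grasp.

```bash
python3 -m handwheel '{"series": [[[-0.1,0.2,3,0,0,0,1],[-0.1,0.2,7,0,0,0,1],[-0.1,0.2,11,0,0,0,1],[-0.1,0.2,14,0,0,0,1],[-0.1,0.2,15.8,0,0,0,1],[-0.1,0.2,16.3,0,0,0,1],[-0.1,0.2,16.3,0,0,0,0],[-0.1,0.2,16.3,0,0,0,0],[-0.1,0.2,16.3,0,0,0,0],[-0.1,0.2,16.3,0,0,0,0],[-0.1,0.2,16.3,0,0,0,0],[-0.1,0.2,16.3,0,0,0,0]]]}' 80
```

```text
time: 3.2
tool_pos: [514.3, 314.1, 38.3]
tcp_rot: [179.9, -0.1, 59.7]
ft_force: [-0.7, -0.6, 7.5]
finger_gap: 14.5
grip_force: 80.2
```

Gripped at a 14.5 mm gap. I'll lift it and look.

```bash
python3 -m handwheel '{"series": [[[0,0,-0.5,0,0,0,0],[0,0,-2,0,0,0,0],[0,0,-5,0,0,0,0],[0,0,-8,0,0,0,0],[0,0,-11,0,0,0,0],[0,0,-13,0,0,0,0],[0,0,-14,0,0,0,0],[0,0,-14,0,0,0,0],[0,0,-14,0,0,0,0]]]}'
python3 - <<'E'
from h import *
import pickle
w=snap("wrist");b=snap("side");pickle.dump((w,b),open("w2.pkl","wb"))
save(np.hstack([cv2.resize(w["img"][:,:],(400,300)),cv2.resize(b["img"][60:240,100:340],(400,300),interpolation=cv2.INTER_CUBIC)]),"pics/w2.png")
go(609.8,-34.7,180,94.6)
E
```

```text
time: 4.32
tool_pos: [512.9, 313.5, 175.7]
tcp_rot: [-179.9, 0.1, 59.7]
ft_force: [-0.6, 0.5, -2.0]
finger_gap: 14.5
grip_force: 79.2
go [-25.17  25.94  -0.41] [-0.002  0.002 -0.609] t 4.425
```

View pics/w2.png

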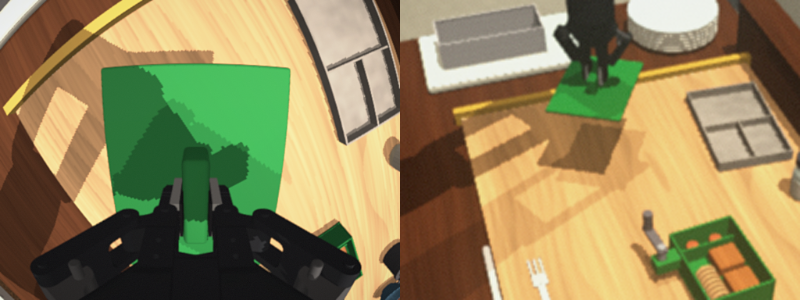

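The lid hangs level in the grip, with its far plate edge at (102,69) to (290,69) in the wrist half. I'll check its offset in the hand and the box centre with plane casts.

```bash
python3 - <<'E'
from h import *
import pickle;a,b,c=pickle.load(open("s0.pkl","rb"));w,_=pickle.load(open("w2.pkl","rb"))
hsv=cv2.cvtColor(w["img"],cv2.COLOR_RGB2HSV);m=cv2.inRange(hsv,(45,110,30),(80,255,255))
s=status.sense();R=Ro.from_euler("xyz",s["tcp_rot"],degrees=True)
for k in [(131,88),(371,88)]:
    X=plane(w,k,s["tool_pos"][2]-5,True);print("edge corner in tool",R.inv().apply(X-s["tool_pos"]).round(1))
col=np.where(m[:,250])[0];print(col[:3])
def A(p,o): return ((p[0]+.5)/3.3333-.5+o[0],(p[1]+.5)/3.3333-.5+o[1])
sc=[(153,42),(42,127),(183,250),(292,163)];sd=[(186,225),(317,180),(228,50),(106,87)]
for cam,pts,o in((a,sc,(170,165)),(b,sd,(230,175))):
  for z in(65,68):
    P=np.array([plane(cam,A(p,o),z) for p in pts]);x=P[1]+P[2]-P[0]-P[3];y=P[2]+P[3]-P[0]-P[1]
    print(z,P.mean(0).round(1),np.linalg.norm(x)/2,np.linalg.norm(y)/2,np.degrees(np.arctan2(x[1],x[0])).round(1),np.degrees(np.arctan2(-y[0],y[1])).round(1))
E
```

```text
edge corner in tool [ 82.  -59.6   4.9]
edge corner in tool [82.2 63.   4.7]
[81 82 83]
65 [610.  -33.4  65. ] 103.21358685646406 146.1060286251136 4.3 5.4
68 [611.  -31.7  68. ] 102.81870775523834 145.54704972490973 4.3 5.4
65 [609.7 -36.4  65. ] 106.68153762153686 147.83565905172168 4.7 4.5
68 [608.6 -38.8  68. ] 106.32010856523321 147.33480291550222 4.7 4.5
```

```bash
python3 -m handwheel '{"series": [[[-1,1,0,0,0,-0.03,0],[-3,3.1,0,0,0,-0.08,0],[-6,6.2,0,0,0,-0.15,0],[-9,9.3,0,0,0,-0.22,0],[-12,12.4,0,0,0,-0.29,0],[-15,15.5,0,0,0,-0.36,0],[-18,18.6,0,0,0,-0.43,0],[-21,21.7,0,0,0,-0.5,0],[-23.5,24.2,0,0,0,-0.56,0],[-24.8,25.6,0,0,0,-0.6,0],[-25.2,26,0,0,0,-0.611,0],[-25.2,26,0,0,0,-0.611,0]]]}'
python3 -c "
from h import *
go(609.8,-35.2,95,94.7)"
```

```text
time: 5.92
tool_pos: [610.5, -34.7, 176.7]
tcp_rot: [-179.9, -0.0, 94.6]
ft_force: [0.8, 0.7, -2.2]
finger_gap: 14.6
grip_force: 79.2
go [-0.05 -0.07  8.17] [-0.001 -0.    -0.001] t 5.925
```

```bash
python3 -m handwheel '{"series": [[[0,0,1,0,0,0,0],[0,-0.1,3,0,0,0,0],[0,-0.1,5,0,0,0,0],[0,-0.1,7,0,0,0,0],[0,-0.1,8,0,0,0,0],[0,-0.1,8.2,0,0,0,0],[0,-0.1,8.2,0,0,0,0]]]}'
python3 - <<'E'
from h import *
a=snap("scene");b=snap("side")
f=lambda s,x,y:cv2.resize(s["img"][y:y+120,x:x+80],(400,600),interpolation=cv2.INTER_CUBIC)
save(np.hstack([cv2.resize(a["img"][155:275,165:285],(400,400),interpolation=cv2.INTER_CUBIC),cv2.resize(b["img"][155:275,230:350],(400,400),interpolation=cv2.INTER_CUBIC)]),"pics/p3.png")
E
```

```text
time: 6.8
tool_pos: [610.3, -35.1, 95.8]
tcp_rot: [180.0, 0.0, 94.7]
ft_force: [-1.0, 0.6, -0.8]
finger_gap: 14.6
grip_force: 79.2
```

View pics/p3.png

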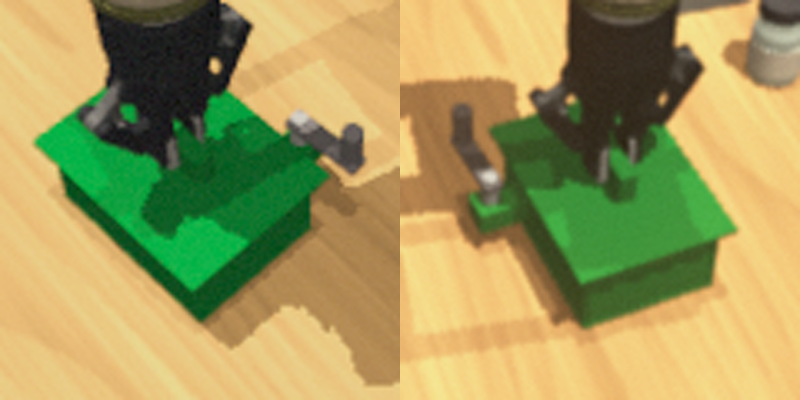

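The lid is square over the box and overhangs evenly, clear of the latch (pivot at (300,120) left, (490,180) right). I'll lower it slowly.

```bash
python3 -m handwheel '{"series": [[[0,0,0.4,0,0,0,0],[0,0,0.8,0,0,0,0],[0,0,1.1,0,0,0,0],[0,0,1.3,0,0,0,0],[0,0,1.4,0,0,0,0],[0,0,1.5,0,0,0,0],[0,0,1.5,0,0,0,0]]]}'
```

```text
time: 7.78
tool_pos: [610.0, -35.0, 80.4]
tcp_rot: [180.0, 0.0, 94.7]
ft_force: [-0.5, 0.3, -1.5]
finger_gap: 14.4
grip_force: 79.3
```

No contact yet (only the lid's weight), so I'll go on in 1 mm steps.

```bash
python3 -m handwheel '{"series": [[[0,0,0.1,0,0,0,0],[0,0,0.1,0,0,0,0],[0,0,0.2,0,0,0,0],[0,0,0.2,0,0,0,0]]]}'
```

```text
time: 8.28
tool_pos: [610.2, -35.1, 80.2]
tcp_rot: [180.0, 0.0, 94.7]
ft_force: [-7.2, 0.3, 10.3]
finger_gap: 14.5
grip_force: 81.1
```

Contact came at the predicted height, so I'll release and rise.

```bash
python3 -m handwheel '{"series": [[[0,0,0,0,0,0,0.6],[0,0,0,0,0,0,0.6],[0,0,0,0,0,0,0.6],[0,0,0,0,0,0,0.6],[0,0,-1,0,0,0,0.6],[0,0,-4,0,0,0,0.6],[0,0,-8,0,0,0,0.6],[0,0,-12,0,0,0,0.6],[0,0,-14,0,0,0,0.6],[0,0,-14,0,0,0,0.6]]]}'
python3 - <<'E'
from h import *
import pickle
a=snap("scene");b=snap("side");pickle.dump((a,b),open("s4.pkl","wb"))
save(np.hstack([cv2.resize(s["img"][y:y+120,x:x+120],(400,400),interpolation=cv2.INTER_CUBIC) for s,x,y in((a,165,155),(b,230,155))]),"pics/p4.png")
E
```

```text
time: 9.52
tool_pos: [611.0, -35.1, 220.2]
tcp_rot: [179.8, 0.0, 94.7]
ft_force: [-0.2, -0.2, -0.7]
finger_gap: 51.0
grip_force: 0.0
```

View pics/p4.png

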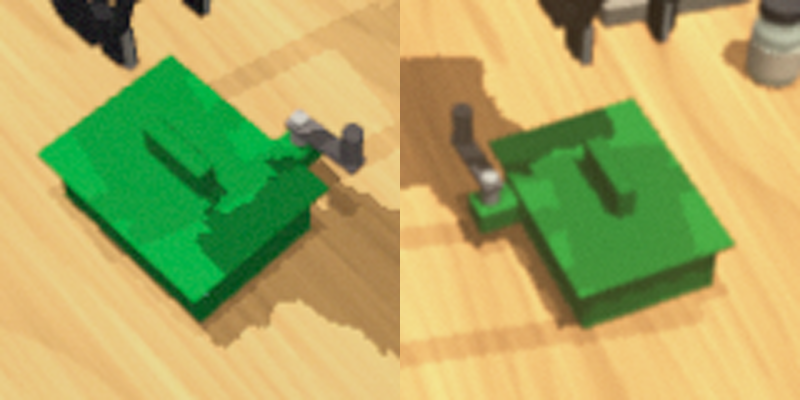

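The lid sits squarely, with visible corners at (170,56), (39,155), (192,295) and (327,188) in the left view. I'll check that it is level, re-measure the knob, and plan a caged push of the knob.

```bash
python3 - <<'E'
from h import *
import pickle;a,b=pickle.load(open("s4.pkl","rb"))
A=lambda p,o:((p[0]+.5)/3.3333-.5+o[0],(p[1]+.5)/3.3333-.5+o[1])
T=lambda p,q:tri(ray(a,A(p,(165,155))),ray(b,A(q,(230,155))))[0]
P=np.array([T(*k) for k in [((170,56),(180,297)),((39,155),(335,243)),((192,294),(232,100)),((327,187),(90,145))]])
x=P[1]+P[2]-P[0]-P[3];y=P[2]+P[3]-P[0]-P[1]
print(P.round(1),P.mean(0).round(1),np.degrees(np.arctan2(x[1],x[0])),np.degrees(np.arctan2(-y[0],y[1])))
k=T((352,130),(62,110));pv=np.array([524.7,-6.9]);d=k[:2]-pv;al=np.degrees(np.arctan2(d[1],d[0]));print("knob",k.round(1),np.linalg.norm(d),al)
go(k[0],k[1],160,al)
for ph in [0,.15,.3,.45,.6,.75,.9,1.05,1.2,1.35,1.5,1.6,1.7]:
    L=1.0;print(ph,round(4.8*(np.cos(ph)-1)-L*np.sin(ph),2),round(4.8*np.sin(ph)+L*np.cos(ph),2))
E
```

```text
[[ 554.7 -121.8   70.3]
 [ 679.8 -110.4   70.8]
 [ 663.7   49.5   73.8]
 [ 540.6   41.5   70.2]] [609.7 -35.3  71.3] 4.488381576184764 5.352732316101958
knob [517.9  40.2 117.2] 47.59661925481556 98.19207261663288
go [ 8.23 -8.47  5.68] [-0.002 -0.001 -0.061] t 9.625
0 0.0 1.0
0.15 -0.2 1.71
0.3 -0.51 2.37
0.45 -0.91 2.99
0.6 -1.4 3.54
0.75 -1.97 4.0
0.9 -2.6 4.38
1.05 -3.28 4.66
1.2 -3.99 4.84
1.35 -4.72 4.9
1.5 -5.46 4.86
1.6 -5.94 4.77
1.7 -6.41 4.63
```

The lid is seated: level, centred, and with the same -3 to -5 mm height bias as the other points. Now to the knob.

```bash
python3 -m handwheel '{"series": [[[3,-3,1,0,0,-0.02,0.42],[6,-6.2,3,0,0,-0.05,0.42],[8,-8.2,5,0,0,-0.061,0.42],[8.2,-8.5,5.7,0,0,-0.061,0.42],[8.2,-8.5,7,0,0,-0.061,0.42],[8.2,-8.5,9.5,0,0,-0.061,0.42],[8.2,-8.5,11.7,0,0,-0.061,0.42],[8.2,-8.5,12.5,0,0,-0.061,0.42],[8.2,-8.5,12.5,0,0,-0.061,0.42]]]}'
```

```text
time: 10.75
tool_pos: [518.5, 39.3, 92.7]
tcp_rot: [-179.9, -0.0, 98.2]
ft_force: [0.9, -0.2, 0.5]
finger_gap: 35.9
grip_force: 0.0
```

```bash
python3 -c "
from h import *
w=snap('wrist');save(w['img'],'pics/w5.png');go(517.9,40.2,92,98.2)"
```

```text
go [ 0.09 -0.1   0.16] [ 0.     0.    -0.001] t 10.8
```

View pics/w5.png

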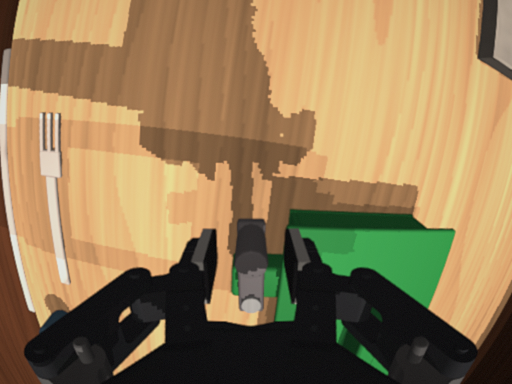

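The knob (250,235) stands between the pads (205 and 298), so I'll swing it along the arc.

```bash
python3 -m handwheel '{"series": [[[0,0.5,0,0,0,0,0.42],[0,1,0,0,0,0,0.42],[-0.2,1.7,0,0,0,0.15,0.42],[-0.5,2.4,0,0,0,0.3,0.42],[-0.9,3,0,0,0,0.45,0.42],[-1.4,3.5,0,0,0,0.6,0.42],[-2,4,0,0,0,0.75,0.42],[-2.6,4.4,0,0,0,0.9,0.42],[-3.3,4.65,0,0,0,1.05,0.42],[-4,4.85,0,0,0,1.2,0.42],[-4.7,4.9,0,0,0,1.35,0.42],[-4.7,4.9,0,0,0,1.35,0.42]]]}'
python3 -c "
from h import *
# targets: knob angle world 4.7-e, lead L mm; shut knob
for e,L in((12,10),(6,10),(0,10),(-3,11)):
    t=np.radians(4.7+e);p=np.array([524.7,-6.9])+48*np.array([np.cos(t),np.sin(t)])+L*np.array([np.sin(t),-np.cos(t)]);go(p[0],p[1],92,4.7+e)"
```

```text
time: 12.3
tool_pos: [574.3, -0.0, 93.7]
tcp_rot: [180.0, -0.0, 20.9]
ft_force: [0.1, -0.4, -0.5]
finger_gap: 35.9
grip_force: 0.0
go [-0.16  0.22  0.17] [ 0.    -0.001  0.073] t 12.3
go [-0.33  0.71  0.17] [ 0.    -0.001  0.178] t 12.3
go [-0.54  1.17  0.17] [ 0.    -0.001  0.282] t 12.3
go [-0.7   1.49  0.17] [ 0.    -0.001  0.335] t 12.3
```

```bash
python3 -m handwheel '{"series": [[[-0.15,0.2,0,0,0,0.07,0.42],[-0.3,0.7,0,0,0,0.18,0.42],[-0.45,1,0,0,0,0.28,0.42],[-0.55,1.2,0,0,0,0.28,0.42],[-0.55,1.3,0,0,0,0.28,0.42],[-0.55,1.4,0,0,0,0.28,0.42],[-0.55,1.4,0,0,0,0.28,0.42]]]}'
```

```text
time: 13.18
tool_pos: [573.4, -13.3, 93.5]
tcp_rot: [-179.9, 0.0, 5.0]
ft_force: [-1.4, 8.0, 2.2]
finger_gap: 36.1
grip_force: 3.9
```

It is at the stop, with 8 N of reaction. I'll back off the knob, rise and look.

```bash
python3 -m handwheel '{"series": [[[0,-0.5,0,0,0,0,0.42],[0,-1,0,0,0,0,0.42],[0,-1,-1,0,0,0,0.42],[0,-1,-4,0,0,0,0.42],[0,-1,-8,0,0,0,0.42],[0,-1,-12,0,0,0,0.42],[0,-1,-14,0,0,0,0.42],[0,-1,-14,0,0,0,0.42],[0,-1,-14,0,0,0,0.42]]]}'
python3 - <<'E'
from h import *
import pickle
a=snap("scene");b=snap("side");pickle.dump((a,b),open("s6.pkl","wb"))
save(np.hstack([cv2.resize(s["img"][y:y+120,x:x+120],(400,400),interpolation=cv2.INTER_CUBIC) for s,x,y in((a,165,155),(b,230,155))]),"pics/p6.png")
E
```

```text
time: 14.3
tool_pos: [571.8, -4.9, 231.3]
tcp_rot: [-180.0, 0.2, 4.8]
ft_force: [-0.2, 0.1, -0.4]
finger_gap: 36.2
grip_force: 0.0
```

View pics/p6.png

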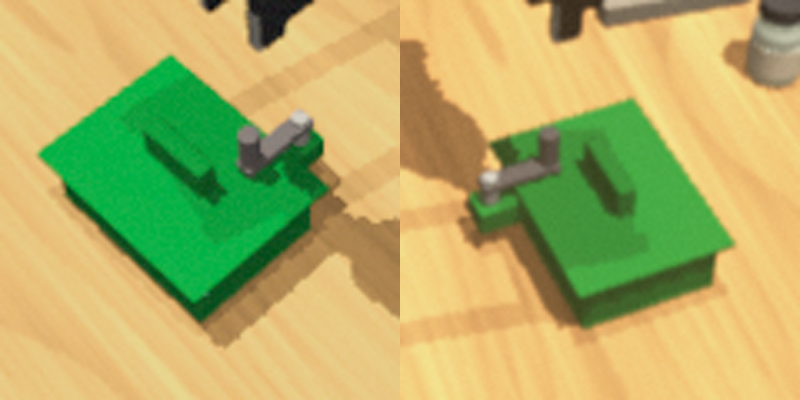

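The latch now lies over the lid (knob top at (248,131) left and (550,132) right), and the lid hasn't moved. I'll do a quick angle check before handing in.

```bash
python3 - <<'E'
from h import *
import pickle;a,b=pickle.load(open("s6.pkl","rb"))
A=lambda p,o:((p[0]+.5)/3.3333-.5+o[0],(p[1]+.5)/3.3333-.5+o[1])
k=tri(ray(a,A((248,131),(165,155))),ray(b,A((150,132),(230,155))))[0]
ang=np.degrees(np.arctan2(k[1]+6.9,k[0]-524.7))-4.7
print(k.round(1),ang)
if abs(ang)<6: print(r.hand_in())
E
```

```text
[572.7  -3.7 118.5] -0.9017300685947967
the job is handed in; nothing more can be done
None
```

The big lid is seated level and square on the snack box, the latch is shut to its stop (measured within 1° of fully closed), the gripper is clear of everything, and I handed the job in at about 14 s; I have not seen the verdict.

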